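# Load a ring carrier into the specimen loading frame and lock it

## Task

Load the ring carrier into the loading frame: first pull the black lock knob out until it snaps over and stays out by itself, and let go of it; then bring the carrier, always level, to the open loading end, lay it flat between the guides with its nose towards the press head, and let go of it too. The hand cannot follow the ring under the head, so take the carrier again further back, by its bow handle, and slide it right up against the end stop; then push the knob fully back in so that its bolt enters the carrier's notch and locks it there. Leave the tin, the dial gauge and the stopwatch where they are.

Things in the scene. Friction and masses are not known exactly. Their poses are not given: they have to be found in the camera images.
- bed_home (a point): Fixed grey loading frame. Point on its flat bed, 34 mm above the bench, straight below the press spindle: the ring's centre is above it when the carrier is home. y axis: sliding direction, from the open loading end to the end stop; z up; the knob is on the -x side. All frame sizes below are in these axes, from this point, in mm.
- loading_end (a point): Point on the bed at y = -170, a good place to lay the ring's centre. Bed from y = -251 to +61. Steel guides 8 high on both sides; inner faces at x = +-44.5 from y = -245 to -140, narrowing to +-41.5 at y = -100 and so on to +45. Axes as bed_home.
- end_stop (a point): Middle of the end stop's top edge facing the carrier, at y = +42, 16 above the bed; the stop is 66 wide. The carrier's nose rests against its face when home.
- press_head (a point): Centre of the crosshead (162 x 32 x 20 mm, along x) that bridges the bed at y = 0, z = 74: underside 64, top 84 above the bed. Two 16 mm columns at x = +-66. A round foot hangs to 40 above the bed, the spindle with a cross bar along x rises to 132. A gripper holding the ring cannot follow it under here; the bow handle stays clear.
- knob_centre (a point): Centre of the black ribbed pull knob: cylinder 30 mm across, 25 long, axis level, 40 mm above the bench. Axes as bed_home. Pushed in, it is at x = -105.5, y = -85, z = +6; it pulls straight out along -x. Its end face is 14.5 further out. Grey housing behind it, 59 mm above the bench, with a collar that ends 20 mm inwards of this point when the knob is in.
- knob (a joint): Knob travel in m: 0 = in (its 10 mm bolt crosses the guideway at y = -85, bars the way, or sits 10 mm deep in a home carrier's notch); 0.016 = out (bolt withdrawn). A spring ball detent flips it at 0.008: about 7 N to start it either way; short of half travel it springs back, past it it snaps on to that end and stays.
- ring_centre (a point): Ring carrier, 0.6 kg: flat aluminium plate 80 wide, 177 long, 12 thick, on the bench. Point: centre, half-way up, of the steel ring fixed on it (62 mm wide, 20 high), 22 above the underside. y axis to the round-cornered nose, whose end is at +42; tail ends at -135. Bolt notch in the -x edge, 16 wide and deep, at y = -85. Centre of mass about 30 behind the ring's centre: lift it by the ring.
- bow_bar (a point): Middle of the round bar (10 mm thick, 45 long along x, free below) of the steel bow handle at the carrier's tail, 125 mm behind the ring's centre, 40 above the carrier's underside, 28 above its plate. Axes as ring_centre. For sliding only: lifted by it, the carrier swings down.
- grease_tin: Bystander: round tin with lid, 64 mm wide, 38 mm high; origin at the centre of its underside.
- dial_gauge: Bystander: dial indicator lying on its back, dial 56 mm across, 113 mm long with its stem, 19 mm high; origin at the centre of its underside.
- stopwatch: Bystander: stopwatch 63 x 52 x 16 mm lying on the bench; origin at the centre of its underside.
Things that resemble listed ones, but are neither listed nor needed, are in the scene too. Of the things that look like the part that bears ring_centre, the larger one is meant.

How it is judged:
By the outcome, as a careful person would: the job done as asked, in the order asked, and still so for the second after the job is handed in, with the robot touching nothing.
It also fails if it takes over 67 s, if anything falls off the work surface, if the arm or the gripper's body presses on something with over 40 N, if the wrist force passes 120 N, or if a joint passes its speed limit or range.

## Robot

A 7-joint arm with a two-finger parallel gripper is mounted at the origin on a cart in front of the work surface, level with it; the furniture and walls round the work are solid. World frame = base frame: x ahead of the robot, y to its left, z up, the work surface at z = 0. Lengths are in m, angles in rad, forces in N, time in s.
With the tool pointing down it reaches from about 0.4 to 0.875 m from the base axis. Payload 19.3 kg.
Tool frame: the origin (TCP) lies midway between the tips of the shut fingers; the grasp point (between the pads) lies 19 mm behind it; x points along the fingers, y is the direction in which the jaws open and shut, and the axes are right-handed (so a half turn about x gives the same grasp; the last joint's range is limited). The gripper opens to 85 mm and grips with 20 to 120 N. Pads are 22 mm wide; open, the fingers measure 114 mm over their backs; the gripper's body (76 mm by 85 mm) begins 54 mm behind the grasp point. The pads swing forward as they close: fully open they stand 13 mm farther back than shut.
Start: joints at [1.155, 0.521, -0.036, 1.599, 0.021, 1.021, -0.113], TCP at [0.212, -0.588, 0.231] pointing down, gripper open.
Joint ranges: [-2.91, 2.91], [-0.3, 2.13], [-1.5, 1.42], [0.17, 2.43], [-1.26, 4.41], [0.16, 1.93], [-2.52, 2.52]. Speed limits (rad/s): [1.89, 1.89, 2.39, 2.39, 3.01, 3.01, 3.01].

## Interface

Orientations are given as [roll, pitch, yaw] about the fixed x, y, z axes, in that order (R = Rz(yaw) Ry(pitch) Rx(roll)).
In Python, from workcell import telemetry, vision, workorder gives the robot as it stands. The module is installed in compiled form; this text tells all that it offers.
- The arm moves only by the tool play_rows, never from a script. Its argument "deltas" is a list of rows, each a list of 7 numbers: the shift along the world's x, y, z in mm, then the turn, a rotation vector about the world's x, y, z in degrees, then the finger opening in mm, from 0 to 85.4. In form: [[x, y, z, wx, wy, wz, jaw], ...]. A call has 1 to 8 rows; each row shifts and turns the commanded pose from where the row before left it; what a row does not reach is not made up. A row lasts 1/8 s, in which the tool goes at most 62.5 mm and 10.7 degrees, less where a joint would pass 70% of its speed; a pose out of reach is approached as far as the arm can. A call with a gripper value outside its range is refused whole. The fingers move at their own pace and stop on an object; "grip_force" is the grip in N (left out, the last holds). Time passes only in rows, so rows that do not move let the fingers close. It gives the time, the measured TCP pose, the force and the opening at its end, in the units of the state.
- telemetry.observe(): the state, without advancing time (a new reading comes with each control period).
- vision.grab_frame(name): name is "scene" or "top" or "wrist"; returns the picture (400x640x3 uint8, red, green, blue); there is no depth.
- vision.camera_info(name): a dict with "mtx" (3x3 intrinsics, pixels), "rvec" (rotation vector, rad) and "tvec" (3), from world to camera coordinates, as OpenCV has them. Camera axes: x right, y down, z forward; pixel columns grow to the right and rows downward; lengths in m; the calibration is good to about 2 mm. The wrist camera is an equidistant fisheye: a pixel r from the principal point sees the ray r / f radians off the axis. A picture is of the moment at which its call begins: read the wrist's pose just before it. camera_info takes no time and is no camera call; for the wrist camera it gives the pose at the moment of the call.
- workorder.job_done(): hands the job in, once; it reports no verdict.
The state is a dict: "clock": time; "qpos": joint angles; "qd": joint speeds; "joint_efforts": joint torques, N m; "position": TCP position; "tool_rot": TCP orientation; "force": force on the tool from outside, world axes, zero at the start; "moment": the same for the moment, N m; "grip_width": finger opening in m.
Only numpy, scipy, OpenCV 4.12 (cv2) and the standard library are available. Lean on these libraries where they do the work, as an engineer would, in place of code of your own. Each camera call takes 0.05 s, during which the arm holds its last target. There are 200 camera calls.

## Working session

There is one attempt and no reset: what is moved stays moved. The work goes in short steps, Python scripts to look and compute and a tool call to move; the robot and the scene stay as the last step left them, time stands still between calls to the robot, and variables do not carry over. Pictures are saved under pics/ and viewed, about 8 in all and at most 12, crops included, and the job is handed in when it is done.

Besides the shell and the picture viewer there is one more tool, called after ">>>" by a JSON object that holds its "name" and its "arguments". play_rows: Moves the arm, as the interface text tells. Its arguments: {"type":"object","properties":{"deltas":{"type":"array","items":{"type":"array","items":{"type":"number"}}},"grip_force":{"type":"number"}},"required":["deltas"]}

```bash
mkdir -p pics; cat > h.py <<'E'
import numpy as np, cv2
from workcell import telemetry, vision, workorder
def ray(n,u,v,ci=None):
    ci=ci or vision.camera_info(n); K=np.array(ci["mtx"],float);R=cv2.Rodrigues(np.array(ci["rvec"],float))[0];t=np.array(ci["tvec"],float).ravel()
    p=np.array([(u-K[0,2])/K[0,0],(v-K[1,2])/K[1,1]])
    if n=="wrist":
        r=np.linalg.norm(p); d=np.r_[p/max(r,1e-9)*np.sin(r),np.cos(r)]
    else: d=np.r_[p,1]
    d=R.T@d; return -R.T@t, d/np.linalg.norm(d)
def onz(n,u,v,z,ci=None):
    o,d=ray(n,u,v,ci); return o+d*(z-o[2])/d[2]
def tri(*a):
    A=np.zeros((3,3));b=np.zeros(3);L=[ray(*x) for x in a]
    for o,d in L:
        P=np.eye(3)-np.outer(d,d);A+=P;b+=P@o
    X=np.linalg.solve(A,b); return X,[np.linalg.norm((np.eye(3)-np.outer(d,d))@(X-o)) for o,d in L]
def proj(n,X,ci=None):
    ci=ci or vision.camera_info(n); K=np.array(ci["mtx"],float);R=cv2.Rodrigues(np.array(ci["rvec"],float))[0];t=np.array(ci["tvec"],float).ravel()
    c=R@np.array(X)+t
    if n=="wrist":
        r=np.linalg.norm(c[:2]);th=np.arctan2(r,c[2]);q=c[:2]/max(r,1e-9)*th
    else:q=c[:2]/c[2]
    return np.array([q[0]*K[0,0]+K[0,2],q[1]*K[1,1]+K[1,2]])
def save(n,f,crop=None,s=1):
    im=vision.grab_frame(n)[:,:,::-1]
    if crop: im=im[crop[1]:crop[3],crop[0]:crop[2]]
    cv2.imwrite("pics/"+f,cv2.resize(im,None,fx=s,fy=s,interpolation=cv2.INTER_CUBIC))
E
python3 - <<'E'
from h import *
print(telemetry.observe())
for n in("scene","top","wrist"):
    save(n,n+"0.png",None,1.25); ci=vision.camera_info(n); print(n,ci,ray(n,320,200))
E
```

```text
{'clock': 0.0, 'qpos': array([ 1.15481559,  0.52202946, -0.03634156,  1.59998324,  0.02119218,
        1.0210741 , -0.1128079 ]), 'qd': array([-0.00074167,  0.00037688, -0.00136832, -0.00019352, -0.00026188,
       -0.0017915 , -0.00030193]), 'joint_efforts': array([ 6.67808708e-04, -9.27104187e+01,  1.98025435e+00, -3.69935703e+01,
        1.79210608e-02,  8.14137835e-03, -9.99643675e-07]), 'position': array([ 0.21169999, -0.5877136 ,  0.2307248 ]), 'tool_rot': array([-1.51308084,  1.56968677,  1.97428241]), 'force': array([0.44814164, 0.83384458, 0.34076038]), 'moment': array([-0.00290701, -0.01481796, -0.01325535]), 'grip_width': 0.08588645112212269}
scene {'mtx': array([[431.94605633,   0.        , 319.5072233 ],
       [  0.        , 431.94605633, 199.12785553],
       [  0.        ,   0.        ,   1.        ]]), 'rvec': array([ 1.00408602, -2.49925276,  1.01550385]), 'tvec': array([0.28548341, 0.43988099, 1.40903904])} (array([-0.23012435,  0.68960802,  1.31600556]), array([ 0.46585537, -0.51109961, -0.72232677]))
top {'mtx': array([[509.5279388 ,   0.        , 320.14949786],
       [  0.        , 509.5279388 , 192.79618798],
       [  0.        ,   0.        ,   1.        ]]), 'rvec': array([ 2.11381163, -1.95272746,  0.32337049]), 'tvec': array([-0.2392038 ,  0.54688676,  1.96674551])} (array([-0.10396157, -0.25538355,  2.03675298]), array([ 0.31124403,  0.02848731, -0.94990296]))
wrist {'mtx': array([[309.70691629,   0.        , 319.18047455],
       [  0.        , 309.70691629, 194.16955579],
       [  0.        ,   0.        ,   1.        ]]), 'rvec': array([-2.35873558,  1.65673926,  0.25313685]), 'tvec': array([-0.6244616 , -0.03905476,  0.37950874])} (array([ 0.28346979, -0.56154158,  0.37392565]), array([-0.29697945, -0.11006775, -0.948519  ]))
```

View pics/top0.png

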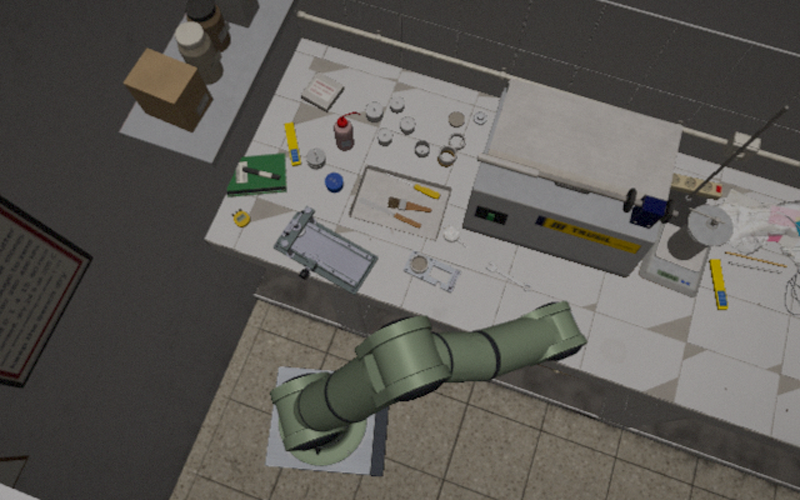

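View pics/scene0.png

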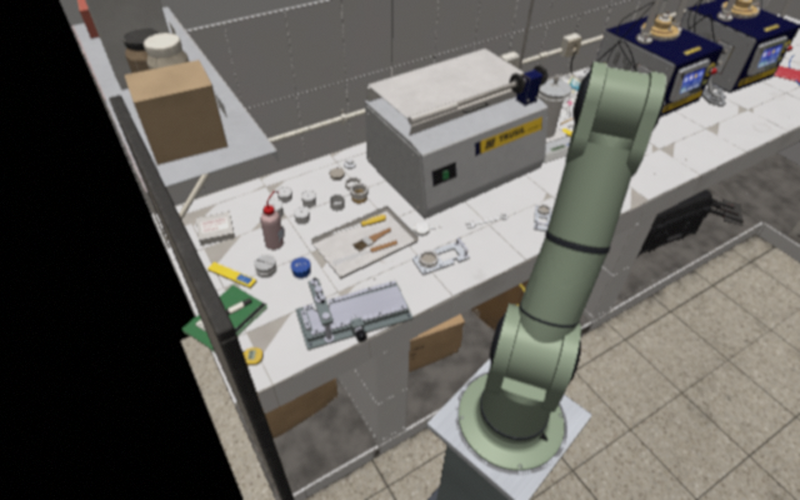

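```bash
python3 - <<'E'
from h import *
save("top","t1.png",(205,160,385,240),4.4)
save("scene","s1.png",(230,160,390,280),4.9)
for n,l in(("top",[(418,263),(455,285),(310,225),(370,285),(303,273),(335,267)]),("scene",[(428,259),(460,247),(543,212),(360,333)])):
    for u,v in l: print(n,u,v,onz(n,u/1.25,v/1.25,.02).round(3))
E
```

```text
top 418 263 [ 0.516 -0.258  0.02 ]
top 455 285 [ 0.451 -0.384  0.02 ]
top 310 225 [0.622 0.115 0.02 ]
top 370 285 [ 0.429 -0.107  0.02 ]
top 303 273 [0.452 0.117 0.02 ]
top 335 267 [0.481 0.014 0.02 ]
scene 428 259 [ 0.512 -0.262  0.02 ]
scene 460 247 [ 0.471 -0.378  0.02 ]
scene 543 212 [ 0.368 -0.723  0.02 ]
scene 360 333 [0.46  0.095 0.02 ]
```

View pics/t1.png

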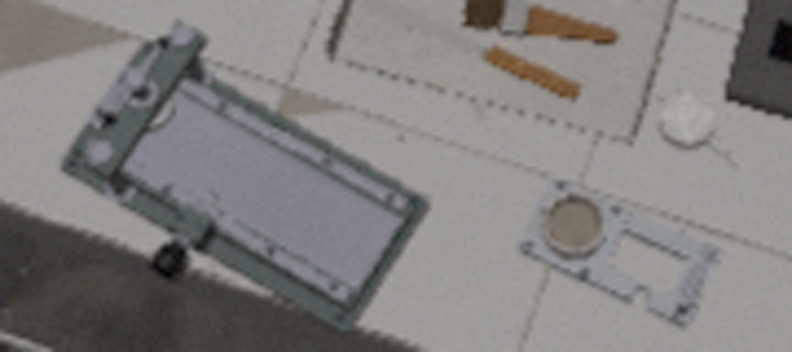

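View pics/s1.png

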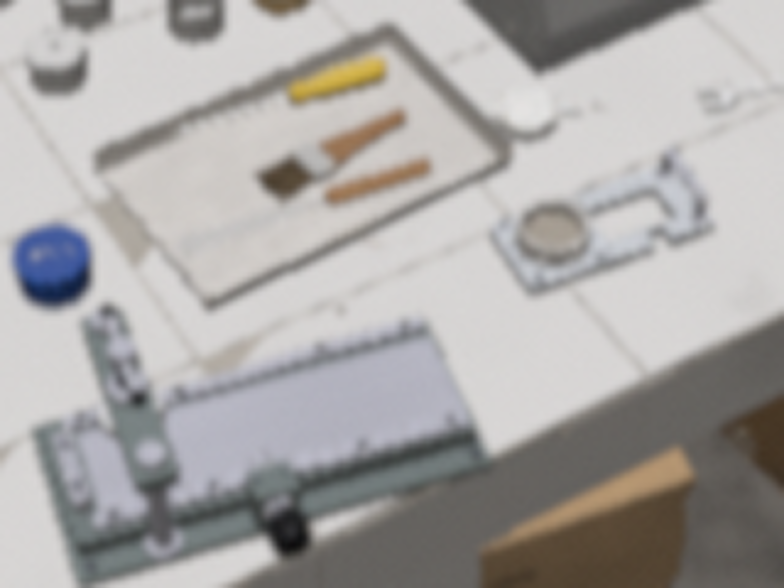

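View pics/wrist0.png

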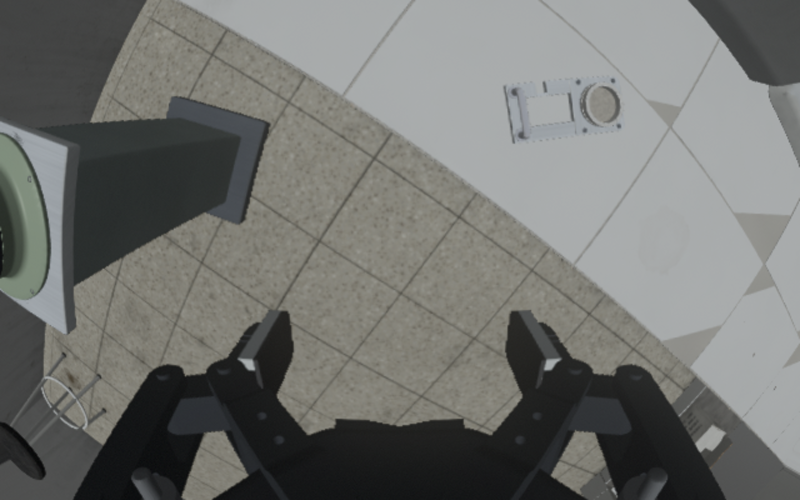

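```bash
python3 - <<'E'
from h import *
T=lambda x,y:("top",205+x/4.4,160+y/4.4); S=lambda x,y:("scene",230+x/4.9,160+y/4.9)
W=lambda x,y:("wrist",x/1.25,y/1.25)
for n,w in(("ring",(600,104)),("nA",(619,78)),("nB",(622,127)),("tA",(504,85)),("tB",(513,142))): print(n,onz(*W(*w),.012).round(4))
for n,t in(("nA",(555,183)),("nB",(522,250)),("tA",(720,250)),("tB",(688,324))): print(n,onz(*T(*t),.012).round(4))
for n,t,s in(("ring",(574,218),(556,226)),("knob",(170,259),(291,531)),("headcol+",(187,36),(100,318)),
 ("bedcornerFar",(427,204),(432,326)),("bedcornerNear",(350,325),(487,462)),("tin",(0,0),(52,245)),("barTail",(702,277),(690,190)),
 ("railFar",(397,200),(420,328)),("railNear",(341,293),(467,430))):
    X,e=tri(T(*t),S(*s)); print(n,X.round(4),np.round(e,4), onz(*T(*t),.034).round(3),onz(*S(*s),.034).round(3))
E
```

```text
ring [ 0.3828 -0.7406  0.012 ]
nA [ 0.4191 -0.7519  0.012 ]
nB [ 0.3729 -0.7744  0.012 ]
tA [ 0.3559 -0.6402  0.012 ]
tB [ 0.3083 -0.6683  0.012 ]
nA [ 0.5561 -0.2416  0.012 ]
nB [ 0.4877 -0.2155  0.012 ]
tA [ 0.5023 -0.401   0.012 ]
tB [ 0.4284 -0.3748  0.012 ]
ring [ 0.5136 -0.2635  0.0273] [0.0046 0.0046] [ 0.516 -0.262  0.034] [ 0.505 -0.259  0.034]
knob [0.4426 0.1072 0.0404] [0.0025 0.0025] [0.447 0.109 0.034] [0.443 0.104 0.034]
headcol+ [0.6392 0.107  0.1142] [0.0008 0.0008] [0.669 0.122 0.034] [0.698 0.068 0.034]
bedcornerFar [ 0.5225 -0.1236  0.0094] [0.0042 0.0042] [ 0.519 -0.124  0.034] [ 0.504 -0.109  0.034]
bedcornerNear [ 0.4033 -0.0614 -0.0024] [0.0031 0.0031] [ 0.397 -0.064  0.034] [ 0.383 -0.041  0.034]
tin [0.55   0.2088 0.3543] [0.0154 0.0154] [0.692 0.307 0.034] [0.786 0.045 0.034]
barTail [ 0.4691 -0.3871  0.0117] [0.0057 0.0057] [ 0.468 -0.384  0.034] [ 0.451 -0.369  0.034]
railFar [ 0.5137 -0.0978  0.0374] [0.0059 0.0059] [ 0.521 -0.095  0.034] [ 0.509 -0.101  0.034]
railNear [ 0.4221 -0.054   0.03  ] [0.0059 0.0059] [ 0.427 -0.052  0.034] [ 0.414 -0.053  0.034]
```

```bash
cat >> h.py <<'E'
from scipy.spatial.transform import Rotation as Ro
def st():
    o=telemetry.observe();R=Ro.from_euler("xyz",o["tool_rot"]).as_matrix()
    print("t",round(o["clock"],2),"p",(o["position"]*1000).round(1),"jawyaw",round(np.degrees(np.arctan2(R[1,1],R[0,1])),2),"x",R[:,0].round(3),"w",round(o["grip_width"]*1000,1),"F",o["force"].round(1),"q7",o["qpos"].round(2))
    return o,R
def go(p,yaw):
    """print the shift (mm) and rotvec (deg) to TCP p, tool down, jaw axis at yaw (mod 180)"""
    o,R=st()
    best=None
    for k in(0,180):
        a=np.radians(yaw+k);y=np.array([np.cos(a),np.sin(a),0]);x=np.array([0,0,-1.]);T=np.c_[x,y,np.cross(x,y)]
        r=Ro.from_matrix(T@R.T).as_rotvec(degrees=True)
        print("shift",(np.array(p)*1000-o["position"]*1000).round(1),"rot",r.round(2))
E
python3 - <<'E'
from h import *
go((.4426,.1072,.15),64.4)
E
```

```text
t 0.25 p [ 211.8 -587.9  231. ] jawyaw -70.19 x [-0.     0.001 -1.   ] w 85.4 F [ 1.3  0.1 -0.2] q7 [ 1.15  0.52 -0.04  1.6   0.02  1.02 -0.11]
shift [230.8 695.1 -81. ] rot [-0.0000e+00 -4.0000e-02  1.3459e+02]
shift [230.8 695.1 -81. ] rot [-3.000e-02  0.000e+00 -4.541e+01]
```

>>> {"name": "play_rows", "arguments": {"deltas": [[36,40,2,0,0,10,85],[36,40,2,0,0,10,85],[36,40,2,0,0,10,85],[36,40,2,0,0,10,85],[36,40,2,0,0,10,85],[36,40,2,0,0,10,85],[30,40,2,0,0,10,85],[20,10,0,0,0,10,85]]}}

```text
clock: 1.25
position: [0.4795, -0.2952, 0.2457]
tool_rot: [1.807, 1.57, 0.416]
force: [-0.7, -0.6, 0.4]
grip_width: 0.0851
```

>>> {"name": "play_rows", "arguments": {"deltas": [[0,0,0,0,0,9,85],[0,0,0,0,0,0,85],[0,0,0,0,0,0,85]]}}

```text
clock: 1.62
position: [0.4775, -0.2983, 0.2453]
tool_rot: [-1.636, 1.571, -2.883]
force: [-0.6, 0.1, -0.0]
grip_width: 0.0848
```

```bash
cat >> h.py <<'E'
import pickle
def snap(f):
    ci=vision.camera_info("wrist"); im=vision.grab_frame("wrist"); pickle.dump((ci,im),open(f,"wb")); return ci,im
E
python3 - <<'E'
from h import *
snap("a.pkl"); st(); go((.465,.06,.23),64.4)
E
```

```text
t 1.68 p [ 477.5 -298.3  245.3] jawyaw 18.59 x [-0. -0. -1.] w 84.9 F [ 0.3 -0.3 -0.7] q7 [ 0.81  0.44 -0.49  1.73  0.24  1.03  0.56]
t 1.68 p [ 477.5 -298.3  245.3] jawyaw 18.59 x [-0. -0. -1.] w 84.9 F [ 0.3 -0.3 -0.7] q7 [ 0.81  0.44 -0.49  1.73  0.24  1.03  0.56]
shift [-12.5 358.3 -15.3] rot [ 1.000e-02 -0.000e+00  4.581e+01]
shift [-12.5 358.3 -15.3] rot [-1.0000e-02 -1.0000e-02 -1.3419e+02]
```

>>> {"name": "play_rows", "arguments": {"deltas": [[-2,52,-2,0,0,8,85],[-2,52,-2,0,0,8,85],[-2,52,-2,0,0,8,85],[-2,52,-2,0,0,8,85],[-2,52,-2,0,0,7,60],[-2,50,-2,0,0,7,60],[0,40,0,0,0,0,60],[0,0,0,0,0,0,60]]}}

```text
clock: 2.68
position: [0.4656, 0.0545, 0.2336]
tool_rot: [1.293, 1.57, 0.855]
force: [-0.2, -0.8, 0.6]
grip_width: 0.0603
```

```bash
python3 - <<'E'
from h import *
st(); b=snap("b.pkl")[1]; a=pickle.load(open("a.pkl","rb"))[1]
im=np.vstack([a[:300],b[:300]])[:,:,::-1]; cv2.imwrite("pics/ab.png",im)
E
```

```text
t 2.67 p [465.6  54.5 233.6] jawyaw 64.92 x [ 0.001  0.001 -1.   ] w 60.3 F [-0.2 -0.8  0.6] q7 [ 0.4   0.36 -0.8   1.96  0.31  0.95  0.58]
```

View pics/ab.png

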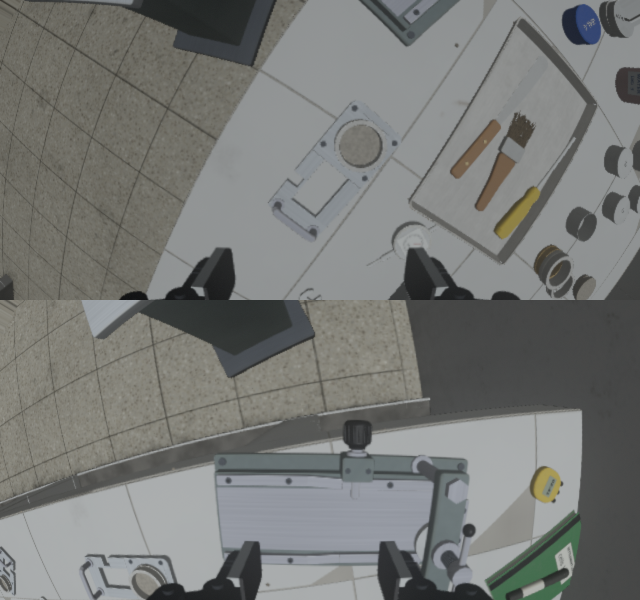

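```bash
python3 - <<'E'
from h import *
b=pickle.load(open("b.pkl","rb"))[1]; a=pickle.load(open("a.pkl","rb"))[1]
B=cv2.resize(b[110:290,205:475],None,fx=2.6,fy=2.6,interpolation=3)[:,:,::-1]
A=cv2.resize(a[90:250,265:405],None,fx=0.8,fy=0.8)
cv2.imwrite("pics/b2.png",cv2.resize(b[110:290,205:475],None,fx=2.95,fy=2.95,interpolation=3)[:,:,::-1])
cv2.imwrite("pics/a2.png",cv2.resize(a[90:250,265:405],None,fx=3.7,fy=3.7,interpolation=3)[:,:,::-1])
E
```

```text
(no output)
```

View pics/b2.png

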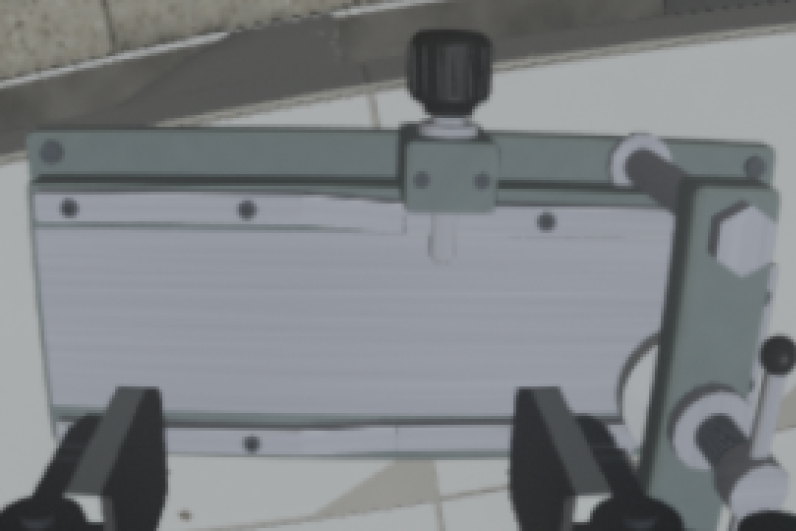

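```bash
cat > fit.py <<'E'
from h import *
from scipy.optimize import least_squares
ci=pickle.load(open("b.pkl","rb"))[0]
P=[((-44.5,-245,8),(35,228)),((44.5,-251,0),(50,408)),((-41.5,-100,8),(403,235)),((41.5,-100,0),(398,416)),((-105.5,-85,6),(449,73)),((-75.5+0,-85,6),(448,131))]
def W(x,q):
    c,s=np.cos(x[2]),np.sin(x[2]); return np.array([x[0]+(c*q[0]-s*q[1])/1e3,x[1]+(s*q[0]+c*q[1])/1e3,.034+q[2]/1e3])
m=[(205+u/2.95,110+v/2.95) for _,(u,v) in P]
use=[0,1,2,3,4]
f=lambda x:np.concatenate([proj("wrist",W(x,P[i][0]),ci)-m[i] for i in use])
r=least_squares(f,[.5745,.138,np.radians(-25.6)],loss="soft_l1"); x=r.x
print(x[:2].round(4),"y axis deg",round(np.degrees(x[2])+90,2)); print(r.fun.reshape(-1,2).round(1) if r.fun.size else 0)
print("ci cam",ray("wrist",319,194,ci)[0].round(3))
print("knob",W(x,(-105.5,-85,6)).round(4),"load",W(x,(0,-170,0)).round(4),"tri knob",tri(("wrist",*m[4],ci),("top",205+170/4.4,160+259/4.4),("scene",230+291/4.9,160+531/4.9)))
go(W(x,(-105.5,-85,-13)),np.degrees(x[2])+90)
E
python3 fit.py
```

```text
[0.5787 0.1407] y axis deg 64.43
[[ 0.2 -0.7]
 [-0.1  2.7]
 [ 0.5  0.2]
 [-0.6  0.6]
 [-0.1 -1.3]]
ci cam [0.396 0.087 0.377]
knob [0.4469 0.1095 0.04  ] load [ 0.5054 -0.0127  0.034 ] tri knob (array([0.44515434, 0.1076644 , 0.03834675]), [np.float64(0.0036042649616935727), np.float64(0.0010201151212091422), np.float64(0.004418309132655707)])
t 2.73 p [465.7  52.7 233.4] jawyaw 64.82 x [ 0. -0. -1.] w 60.0 F [-0.2 -1.3  0.6] q7 [ 0.4   0.36 -0.79  1.97  0.31  0.95  0.58]
shift [ -18.8   56.8 -212.4] rot [ 0.01  0.01 -0.39]
shift [ -18.8   56.8 -212.4] rot [-1.0000e-02  1.0000e-02  1.7961e+02]
```

View pics/a2.png

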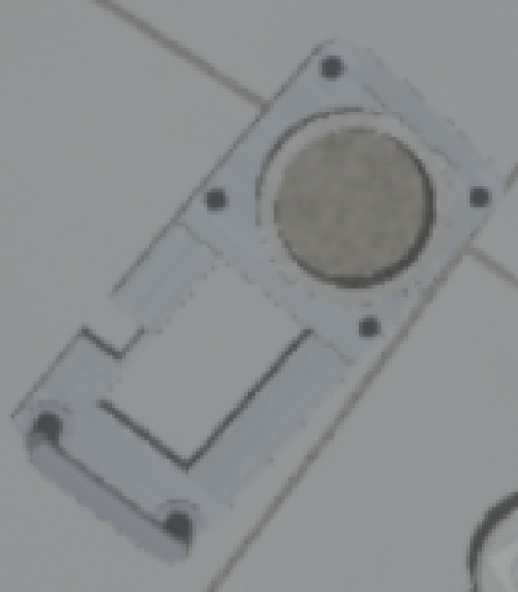

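>>> {"name": "play_rows", "arguments": {"deltas": [[-10,28.5,-10,0,0,-0.4,60],[-9,28.5,-10,0,0,0,60],[0,0,-45,0,0,0,60],[0,0,-45,0,0,0,60],[0,0,-45,0,0,0,60],[0,0,-40,0,0,0,60],[0,0,-12,0,0,0,60],[0,0,0,0,0,0,60]]}}

```text
clock: 3.72
position: [0.447, 0.1085, 0.0265]
tool_rot: [-1.787, 1.57, -2.235]
force: [0.4, 0.3, 0.4]
grip_width: 0.0602
```

```bash
python3 fit.py|tail -3; python3 -c "
from h import *
save('wrist','k.png',(200,60,480,330),2.2)"
```

```text
t 3.73 p [447.  108.5  26.5] jawyaw 64.35 x [-0. -0. -1.] w 60.2 F [0.4 0.3 0.4] q7 [ 0.04  0.67 -0.54  2.14  0.72  0.51  0.08]
shift [-0.1  1.  -5.5] rot [ 0.03 -0.02  0.08]
shift [-0.1  1.  -5.5] rot [-3.0000e-02 -4.0000e-02 -1.7992e+02]
```

View pics/k.png

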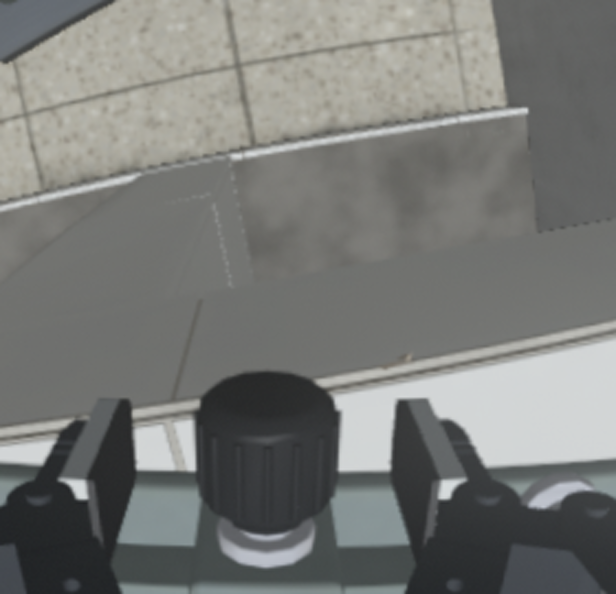

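>>> {"name": "play_rows", "arguments": {"deltas": [[0,0.5,-3,0,0,0,40],[0,0,0,0,0,0,20],[0,0,0,0,0,0,20],[0,0,0,0,0,0,20]], "grip_force": 60}}

```text
clock: 4.28
position: [0.4474, 0.1093, 0.0241]
tool_rot: [0.245, 1.569, -0.202]
force: [-1.3, -2.8, 9.6]
grip_width: 0.0281
```

>>> {"name": "play_rows", "arguments": {"deltas": [[-2.7,1.3,0,0,0,0,20],[-2.7,1.3,0,0,0,0,20],[-2.7,1.3,0,0,0,0,20],[-2.7,1.3,0,0,0,0,20],[-2.7,1.3,0,0,0,0,20]]}}

```text
clock: 4.9
position: [0.434, 0.1158, 0.0241]
tool_rot: [0.311, 1.569, -0.136]
force: [-0.3, -1.1, 10.2]
grip_width: 0.0281
```

>>> {"name": "play_rows", "arguments": {"deltas": [[-1.2,0.6,0,0,0,0,20],[0,0,0,0,0,0,20]]}}

```text
clock: 5.15
position: [0.4328, 0.1164, 0.0241]
tool_rot: [0.263, 1.569, -0.184]
force: [0.4, -2.5, 9.5]
grip_width: 0.0275
```

>>> {"name": "play_rows", "arguments": {"deltas": [[0,0,0,0,0,0,60],[0,0,0,0,0,0,60],[0,0,0,0,0,0,60],[0,0,35,0,0,0,60],[0,0,45,0,0,0,60],[0,0,45,0,0,0,60],[10,-25,45,0,0,0,75],[10,-30,0,0,0,0,85]]}}

```text
clock: 6.15
position: [0.4536, 0.0614, 0.1961]
tool_rot: [0.471, 1.566, 0.025]
force: [0.2, -0.2, -1.4]
grip_width: 0.085
```

```bash
cat > car.py <<'E'
from h import *
from scipy.optimize import least_squares
ci=pickle.load(open("a.pkl","rb"))[0]
A=lambda u,v:(265+u/3.7,90+v/3.7)
# carrier coords rel. ring centre at underside
P=[((0,0,32),(348,199)),((-40,-135,12),(12,416)),((-22.5,-125,12),(47,428)),((22.5,-125,12),(178,527)),((-40,-77,12),(110,292)),((-40,-93,12),(84,329))]
def W(x,q):
    c,s=np.cos(x[2]),np.sin(x[2]); return np.array([x[0]+(c*q[0]-s*q[1])/1e3,x[1]+(s*q[0]+c*q[1])/1e3,q[2]/1e3])
f=lambda x:np.concatenate([proj("wrist",W(x,p),ci)-A(*m) for p,m in P])
r=least_squares(f,[.513,-.263,np.radians(-19.6)],loss="soft_l1"); x=r.x
if __name__=="__main__":
    print(x[:2].round(4),"y axis",round(np.degrees(x[2])+90,2),r.fun.reshape(-1,2).round(1).tolist())
    print("ring tri",tri(("wrist",*A(348,199),ci),("top",205+574/4.4,160+218/4.4),("scene",230+556/4.9,160+226/4.9)))
    print("screws", [onz("wrist",*A(*m),.012,ci).round(4) for m in((331,67),(479,197),(368,327),(216,199))], np.mean([onz("wrist",*A(*m),.012,ci) for m in((331,67),(479,197),(368,327),(216,199))],0).round(4))
    print("barends",onz("wrist",*A(45,455),.045,ci).round(4),onz("wrist",*A(172,548),.045,ci).round(4),W(x,(0,-125,40)).round(4))
    go(W(x,(0,0,16)),np.degrees(x[2])+90)
E
python3 car.py; python3 -c "
from h import *
ci=snap('c.pkl')[0]
import sys; sys.argv=['x']
import fit
print([proj('wrist',fit.W(fit.x,(dx,-85,6)),ci) for dx in(-105.5,-121.5)])"
```

```text
[ 0.5151 -0.2576] y axis 70.26 [[1.8, -0.4], [-0.3, 1.2], [5.5, 0.2], [-2.5, -6.7], [-0.1, 0.3], [-0.7, 0.1]]
ring tri (array([ 0.51318069, -0.26152799,  0.02887974]), [np.float64(0.002642722627887734), np.float64(0.004302456126986888), np.float64(0.005307181027873866)])
screws [array([ 0.4966, -0.2211,  0.012 ]), array([ 0.5586, -0.2448,  0.012 ]), array([ 0.5385, -0.2996,  0.012 ]), array([ 0.4752, -0.2748,  0.012 ])] [ 0.5172 -0.2601  0.012 ]
barends [ 0.4475 -0.3661  0.045 ] [ 0.4966 -0.3844  0.045 ] [ 0.4729 -0.3752  0.04  ]
t 6.15 p [453.6  61.4 196.1] jawyaw 64.45 x [ 0.005  0.    -1.   ] w 85.0 F [ 0.2 -0.2 -1.4] q7 [ 0.37  0.39 -0.79  2.04  0.37  0.85  0.49]
shift [  61.5 -319.  -180.1] rot [-0.02  0.27  5.82]
shift [  61.5 -319.  -180.1] rot [ 4.2000e-01  3.0000e-02 -1.7418e+02]
[0.5787 0.1407] y axis deg 64.43
[[ 0.2 -0.7]
 [-0.1  2.7]
 [ 0.5  0.2]
 [-0.6  0.6]
 [-0.1 -1.3]]
ci cam [0.396 0.087 0.377]
knob [0.4469 0.1095 0.04  ] load [ 0.5054 -0.0127  0.034 ] tri knob (array([0.44515434, 0.1076644 , 0.03834675]), [np.float64(0.0036042649616935727), np.float64(0.0010201151212091422), np.float64(0.004418309132655707)])
t 6.2 p [453.9  56.9 194.4] jawyaw 64.2 x [ 0.002 -0.002 -1.   ] w 85.1 F [ 1.2 -7.  -0.3] q7 [ 0.37  0.4  -0.79  2.04  0.37  0.85  0.49]
shift [  -7.    52.6 -173.4] rot [0.11 0.14 0.22]
shift [  -7.    52.6 -173.4] rot [ 2.1000e-01 -1.7000e-01 -1.7978e+02]
[array([359.86484768, 150.59638144]), array([360.30222972, 134.46173722])]
```

```bash
python3 -c "
from h import *
im=pickle.load(open('c.pkl','rb'))[1]; b=pickle.load(open('b.pkl','rb'))[1]
print(im[105:185:2,358:363].mean((1,2)).astype(int))
import fit
ci=pickle.load(open('c.pkl','rb'))[0]
for e in(-120,-136,-93,-109): print(e,proj('wrist',fit.W(fit.x,(e,-85,6+14)),ci).round(1))
" | grep -v t
```

```text
[123  99 107 158  90  85  85  72  45  45  55  68  67  67  66  66  64  65
  64  64  65  58  46  52 106 152 154 154 154 154 154 155 154 147 126 151
 131  88 110 115]
[0.5787 0.1407] y axis deg 64.43
[[ 0.2 -0.7]
 [-0.1  2.7]
 [ 0.5  0.2]
 [-0.6  0.6]
 [-0.1 -1.3]]
ci cam [0.396 0.087 0.377]
-120 [362.2 137.8]
-136 [362.7 120.7]
-93 [361.4 166.1]
-109 [361.9 149.5]
```

>>> {"name": "play_rows", "arguments": {"deltas": [[10,-45,0,0,0,0,85],[10,-55,0,0,0,1.3,85],[10,-55,-10,0,0,1.3,85],[10,-55,-20,0,0,1.3,85],[10,-55,-30,0,0,1.2,85],[11,-51,-30,0,0,0.3,85],[0,0,-20,0,0,0,85],[0,0,0,0,0,0,85]]}}

```text
clock: 7.2
position: [0.5121, -0.2524, 0.0824]
tool_rot: [2.821, 1.568, 2.469]
force: [-0.2, 0.3, 0.2]
grip_width: 0.0851
```

```bash
python3 - <<'E'
from h import *
import car
go((.5152,-.2595,.009),69.6)
ci,im=snap("d.pkl")
c=pickle.load(open("c.pkl","rb"))[1]
A=im[60:360,120:520]; B=c[80:280,200:480]
B=cv2.copyMakeBorder(B,0,100,0,0,cv2.BORDER_CONSTANT)
cv2.imwrite("pics/d.png",cv2.resize(np.hstack([A,B])[:,:,::-1],None,fx=1.17,fy=1.17))
E
```

```text
t 7.2 p [ 512.1 -252.4   82.4] jawyaw 69.84 x [-0.002  0.002 -1.   ] w 85.1 F [-0.2  0.3  0.2] q7 [ 0.79  0.71 -0.62  1.83  0.57  0.79  1.09]
shift [  3.1  -7.1 -73.4] rot [-0.11 -0.14 -0.24]
shift [  3.1  -7.1 -73.4] rot [ 2.1000e-01 -1.7000e-01  1.7976e+02]
```

View pics/d.png

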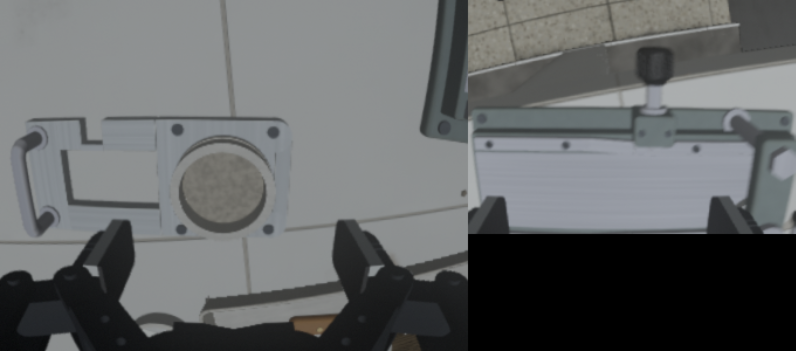

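```bash
python3 - <<'E'
from h import *
ci=pickle.load(open("d.pkl","rb"))[0]
D=lambda u,v,z:onz("wrist",120+u/1.17,60+v/1.17,z,ci)
print("ring top",D(224,189,.032).round(4), "ring base?",D(223,182,.012).round(4))
s=[D(*m,.012) for m in((177,130),(273,127),(268,229),(181,229))]; print(np.mean(s,0).round(4))
a=lambda p,q:round(np.degrees(np.arctan2(*(q-p)[1::-1])),2)
print("yaw",a(s[0],s[1]),a(s[3],s[2]),"edge",a(D(32,121,.012),D(160,118,.012)),a(D(110,118,.012),D(280,119,.012)),"bar",D(17,165,.04).round(4),D(38,228,.04).round(4), "legs",D(38,138,.013).round(4),D(47,216,.013).round(4))
E
```

```text
ring top [ 0.5134 -0.2582  0.032 ] ring base? [ 0.5163 -0.2604  0.012 ]
[ 0.5163 -0.2594  0.012 ]
yaw 71.61 70.03 edge 69.59 69.06 bar [ 0.4536 -0.3724  0.04  ] [ 0.4963 -0.3812  0.04  ] legs [ 0.445  -0.3668  0.013 ] [ 0.4982 -0.3903  0.013 ]
```

>>> {"name": "play_rows", "arguments": {"deltas": [[3,-6.5,-30,0,0,-0.2,85],[0,0,-30,0,0,0,85],[0,0,-12,0,0,0,85],[0,0,0,0,0,0,58],[0,0,0,0,0,0,55],[0,0,0,0,0,0,55],[0,0,0,0,0,0,55]], "grip_force": 100}}

```text
clock: 8.12
position: [0.5166, -0.26, 0.0139]
tool_rot: [-0.269, 1.569, -0.625]
force: [-6.2, 3.1, 15.6]
grip_width: 0.0587
```

>>> {"name": "play_rows", "arguments": {"deltas": [[0,0,5,0,0,0,55],[0,0,15,0,0,0,55],[0,0,20,0,0,0,55],[0,0,20,0,0,0,55],[0,0,0,0,0,0,55],[0,0,0,0,0,0,55]]}}

```text
clock: 8.88
position: [0.5157, -0.2602, 0.0716]
tool_rot: [-2.66, 1.57, -3.016]
force: [0.9, -0.6, -6.6]
grip_width: 0.0586
```

```bash
python3 - <<'E'
from h import *
st(); snap("e.pkl"); print(telemetry.observe()["moment"])
import fit
go(fit.W(fit.x,(0,-170,0)),64.43)
E
```

```text
t 8.88 p [ 515.7 -260.2   71.6] jawyaw 69.6 x [-0. -0. -1.] w 58.6 F [ 0.9 -0.6 -6.6] q7 [ 0.79  0.73 -0.61  1.82  0.58  0.77  1.08]
[ 0.15864824 -0.07409357  0.02495112]
[0.5787 0.1407] y axis deg 64.43
[[ 0.2 -0.7]
 [-0.1  2.7]
 [ 0.5  0.2]
 [-0.6  0.6]
 [-0.1 -1.3]]
ci cam [0.396 0.087 0.377]
knob [0.4469 0.1095 0.04  ] load [ 0.5054 -0.0127  0.034 ] tri knob (array([0.44515434, 0.1076644 , 0.03834675]), [np.float64(0.0036042649616935727), np.float64(0.0010201151212091422), np.float64(0.004418309132655707)])
t 8.93 p [ 515.6 -260.    71.2] jawyaw 69.61 x [-0.001  0.    -1.   ] w 58.5 F [ 1.  -0.1 -7.1] q7 [ 0.79  0.73 -0.61  1.82  0.58  0.77  1.08]
shift [-68.7 369.6 -50.2] rot [-0.02 -0.04 -5.18]
shift [-68.7 369.6 -50.2] rot [ 7.0000e-02 -3.0000e-02  1.7482e+02]
t 8.93 p [ 515.6 -260.    71.2] jawyaw 69.61 x [-0.001  0.    -1.   ] w 58.5 F [ 1.  -0.1 -7.1] q7 [ 0.79  0.73 -0.61  1.82  0.58  0.77  1.08]
shift [-10.2 247.4 -37.2] rot [-0.02 -0.04 -5.18]
shift [-10.2 247.4 -37.2] rot [ 7.0000e-02 -3.0000e-02  1.7482e+02]
```

>>> {"name": "play_rows", "arguments": {"deltas": [[-1,25,0,0,0,-0.5,55],[-2,45,0,0,0,-1,55],[-2,45,0,0,0,-1,55],[-2,45,0,0,0,-1,55],[-2,45,0,0,0,-1,55],[-1,28,0,0,0,-0.7,55],[0,14,-5,0,0,0,55],[0,0,0,0,0,0,55]]}}

```text
clock: 9.93
position: [0.5057, -0.0126, 0.066]
tool_rot: [-2.776, 1.57, 3.062]
force: [0.0, -0.8, -5.8]
grip_width: 0.058
```

```bash
python3 - <<'E'
from h import *
ci,im=snap("f.pkl")
import fit
cv2.imwrite("pics/f.png",cv2.resize(im[70:300,110:560],None,fx=1.77,fy=1.77,interpolation=3)[:,:,::-1])
E
```

```text
[0.5787 0.1407] y axis deg 64.43
[[ 0.2 -0.7]
 [-0.1  2.7]
 [ 0.5  0.2]
 [-0.6  0.6]
 [-0.1 -1.3]]
ci cam [0.396 0.087 0.377]
knob [0.4469 0.1095 0.04  ] load [ 0.5054 -0.0127  0.034 ] tri knob (array([0.44515434, 0.1076644 , 0.03834675]), [np.float64(0.0036042649616935727), np.float64(0.0010201151212091422), np.float64(0.004418309132655707)])
t 9.97 p [505.8 -13.6  66.2] jawyaw 64.42 x [-0.001 -0.    -1.   ] w 58.0 F [ 0.4 -0.1 -6. ] q7 [ 0.34  0.65 -0.58  2.01  0.58  0.65  0.5 ]
shift [-58.9 123.2 -45.2] rot [ 0.02 -0.06  0.01]
shift [-58.9 123.2 -45.2] rot [-9.0000e-02 -3.0000e-02 -1.7999e+02]
```

View pics/f.png

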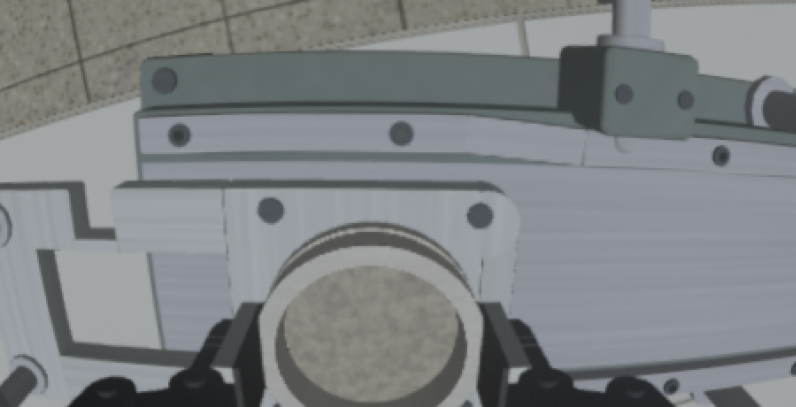

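```bash
cat > fr.py <<'E'
from h import *
X=np.array([.5787,.1407]);A=np.radians(-25.57);C,S=np.cos(A),np.sin(A)
def inv(p): d=np.asarray(p)[:2]-X; return (np.array([C*d[0]+S*d[1],-S*d[0]+C*d[1]])*1e3).round(1)
E
python3 - <<'E'
from fr import *
ci=pickle.load(open("f.pkl","rb"))[0]
F=lambda u,v,z:inv(onz("wrist",110+u/1.77,70+v/1.77,z,ci))
for z,l in((.064,[(130,188),(460,189)]),(.052,[(130,181),(470,181)]),(.064,[(271,210),(480,216),(0,190),(70,188)]),(.042,[(142,159),(470,156),(590,165),(700,170)]),(.034,[(165,345),(150,255)]),(.042,[(180,134),(401,133)]),(.084,[(371,330)])):
    print(z,[F(u,v,z).tolist() for u,v in l])
st();print(inv(telemetry.observe()["position"]))
E
```

```text
0.064 [[-40.7, -239.8], [-40.1, -145.0]]
0.052 [[-40.0, -245.3], [-39.5, -140.0]]
0.064 [[-34.0, -197.4], [-32.3, -138.9], [-41.0, -289.4], [-41.1, -260.8]]
0.042 [[-45.0, -244.8], [-45.2, -138.5], [-43.2, -97.6], [-42.9, -52.8]]
0.034 [[29.4, -249.3], [-8.2, -249.5]]
0.042 [[-52.8, -230.5], [-52.2, -160.3]]
0.084 [[-7.5, -169.5]]
t 9.97 p [505.8 -13.6  66.2] jawyaw 64.42 x [-0.001 -0.    -1.   ] w 58.0 F [ 0.4 -0.1 -6. ] q7 [ 0.34  0.65 -0.58  2.01  0.58  0.65  0.5 ]
[   0.8 -170.7]
```

>>> {"name": "play_rows", "arguments": {"deltas": [[-0.4,0.2,-8,0,0,0.2,55],[0,0,-6,0,0,0.2,55],[0,0,-2,0,0,0,55],[0,0,-1,0,0,0,55],[0,0,0,0,0,0,55]]}}

```text
clock: 10.6
position: [0.5056, -0.0129, 0.0498]
tool_rot: [0.438, 1.571, -0.001]
force: [0.3, 0.3, -5.4]
grip_width: 0.0587
```

>>> {"name": "play_rows", "arguments": {"deltas": [[0,0,-1,0,0,0,55],[0,0,-0.7,0,0,0,55],[0,0,0,0,0,0,55]]}}

```text
clock: 10.98
position: [0.5056, -0.0129, 0.048]
tool_rot: [-1.561, 1.571, -2.001]
force: [0.7, -0.3, -5.9]
grip_width: 0.0581
```

>>> {"name": "play_rows", "arguments": {"deltas": [[0,0,-0.8,0,0,0,55],[0,0,-0.8,0,0,0,55],[0,0,0,0,0,0,55]]}}

```text
clock: 11.35
position: [0.5057, -0.0129, 0.0478]
tool_rot: [-0.55, 1.569, -0.989]
force: [-10.9, -0.4, 33.2]
grip_width: 0.0579
```

>>> {"name": "play_rows", "arguments": {"deltas": [[0,0,0.8,0,0,0,55],[0,0,0,0,0,0,55]]}}

```text
clock: 11.6
position: [0.5056, -0.0129, 0.0479]
tool_rot: [-0.486, 1.57, -0.925]
force: [-6.2, -0.5, 14.3]
grip_width: 0.0581
```

>>> {"name": "play_rows", "arguments": {"deltas": [[0,0,0,0,0,0,65],[0,0,0,0,0,0,80],[0,0,0,0,0,0,85],[0,0,0,0,0,0,85],[0,0,20,0,0,0,85],[0,0,40,0,0,0,85],[0,0,40,0,0,0,85],[0,0,0,0,0,0,85]]}}

```text
clock: 12.6
position: [0.5069, -0.0129, 0.1496]
tool_rot: [0.347, 1.567, -0.093]
force: [-0.5, -0.2, 0.3]
grip_width: 0.0848
```

```bash
python3 - <<'E'
from fr import *
ci,im=snap("g.pkl"); st(); print(ray("wrist",319,194,ci)[0].round(3))
t=(C*0,0)
for q,z in(((0,-170),.066),((0,-295),.074),((-40,-305),.046)):
    w=X+np.array([C*q[0]-S*q[1],S*q[0]+C*q[1]])/1e3; print(q,w.round(4),proj("wrist",[*w,z],ci).round(1))
cv2.imwrite("pics/g.png",cv2.resize(im[50:330,60:460],None,fx=2,fy=2,interpolation=3)[:,:,::-1])
E
```

```text
t 12.65 p [506.1 -13.2 148.1] jawyaw 64.78 x [ 0.002 -0.    -1.   ] w 84.8 F [-0.1 -0.1 -0.7] q7 [ 0.42  0.52 -0.68  1.96  0.45  0.81  0.61]
[0.436 0.02  0.292]
(0, -170) [ 0.5053 -0.0126] [318.3 198.8]
(0, -295) [ 0.4514 -0.1254] [164.8 200.7]
(-40, -305) [ 0.411  -0.1172] [164.  146.8]
```

>>> {"name": "play_rows", "arguments": {"deltas": [[-14,-28,0,0,0,-0.3,60],[-20,-42,0,0,0,0,50],[-20,-42,0,0,0,0,50],[0,0,-35,0,0,0,50],[0,0,-35,0,0,0,50],[0,0,-21,0,0,0,50],[0,0,0,0,0,0,50]], "grip_force": 60}}

```text
clock: 13.52
position: [0.4503, -0.1243, 0.0545]
tool_rot: [-3.023, 1.567, 2.817]
force: [0.5, 0.4, 0.6]
grip_width: 0.0499
```

```bash
python3 - <<'E'
from fr import *
o,R=st(); print(inv(o["position"])); go((.4516,-.1255,.057),64.43)
E
```

```text
t 13.53 p [ 450.3 -124.3   54.5] jawyaw 64.56 x [-0.004  0.001 -1.   ] w 49.9 F [0.5 0.4 0.6] q7 [ 0.56  0.63 -0.55  2.11  0.61  0.57  0.69]
[  -1.5 -294.4]
t 13.53 p [ 450.3 -124.3   54.5] jawyaw 64.56 x [-0.004  0.001 -1.   ] w 49.9 F [0.5 0.4 0.6] q7 [ 0.56  0.63 -0.55  2.11  0.61  0.57  0.69]
shift [ 1.3 -1.2  2.5] rot [-0.07 -0.21 -0.13]
shift [ 1.3 -1.2  2.5] rot [ 3.3000e-01 -1.1000e-01  1.7987e+02]
```

>>> {"name": "play_rows", "arguments": {"deltas": [[1.3,-1,2.5,0,-0.2,-0.1,30],[0,0,0,0,0,0,5],[0,0,0,0,0,0,5],[0,0,0,0,0,0,5]], "grip_force": 40}}

```text
clock: 14.02
position: [0.4531, -0.1263, 0.0591]
tool_rot: [0.295, 1.567, -0.152]
force: [0.1, -4.1, 3.6]
grip_width: 0.0085
```

>>> {"name": "play_rows", "arguments": {"deltas": [[2.15,4.5,0,0,0,0,5],[3,6.3,0,0,0,0,5],[3,6.3,0,0,0,0,5],[3,6.3,0,0,0,0,5],[3,6.3,0,0,0,0,5],[3,6.3,0,0,0,0,5]]}}

```text
clock: 14.78
position: [0.4645, -0.1005, 0.0585]
tool_rot: [-1.621, 1.553, -2.076]
force: [-34.4, -86.3, 40.1]
grip_width: 0.0084
```

>>> {"name": "play_rows", "arguments": {"deltas": [[3,6.3,0,0,0,0,5],[3,6.3,0,0,0,0,5],[3,6.3,0,0,0,0,5],[3,6.3,0,0,0,0,5]]}}

```text
clock: 15.28
position: [0.4814, -0.0673, 0.0594]
tool_rot: [-0.68, 1.566, -1.128]
force: [-8.5, -16.9, 25.2]
grip_width: 0.0082
```

>>> {"name": "play_rows", "arguments": {"deltas": [[0,0,0.6,0,0,0,5],[0,0,0,0,0,0,5]]}}

```text
clock: 15.52
position: [0.4818, -0.0652, 0.0595]
tool_rot: [0.197, 1.567, -0.249]
force: [-1.6, -4.7, 7.8]
grip_width: 0.0082
```

```bash
python3 - <<'E'
from fr import *
o,R=st(); p=o["position"]; print(inv(p),o["moment"].round(2)); f=o["force"]; print("Fx,Fy frame",C*f[0]+S*f[1],-S*f[0]+C*f[1])
E
```

```text
t 15.53 p [481.8 -65.2  59.5] jawyaw 64.39 x [ 0.003 -0.001 -1.   ] w 8.2 F [-1.6 -4.7  7.8] q7 [ 0.43  0.63 -0.56  2.07  0.59  0.59  0.58]
[   1.5 -227.5] [-1.11  0.53 -0.07]
Fx,Fy frame 0.6048108493813658 -4.9271233292350525
```

>>> {"name": "play_rows", "arguments": {"deltas": [[2.15,4.5,0,0,0,0,5],[2.15,4.5,0,0,0,0,5],[2.15,4.5,0,0,0,0,5],[2.15,4.5,0,0,0,0,5]]}}

```text
clock: 16.02
position: [0.4901, -0.0479, 0.0595]
tool_rot: [-0.289, 1.568, -0.736]
force: [-5.1, -10.0, 11.4]
grip_width: 0.0084
```

>>> {"name": "play_rows", "arguments": {"deltas": [[2.15,4.5,0,0,0,0,5],[2.15,4.5,0,0,0,0,5],[2.15,4.5,0,0,0,0,5]]}}

```text
clock: 16.4
position: [0.4965, -0.0345, 0.0595]
tool_rot: [-0.319, 1.568, -0.767]
force: [-4.8, -10.5, 12.5]
grip_width: 0.0084
```

>>> {"name": "play_rows", "arguments": {"deltas": [[2.6,5.4,0,0,0,0,5],[2.6,5.4,0,0,0,0,5],[2.6,5.4,0,0,0,0,5],[2.6,5.4,0,0,0,0,5],[2.6,5.4,0,0,0,0,5]]}}

```text
clock: 17.02
position: [0.5095, -0.0075, 0.0595]
tool_rot: [-0.355, 1.568, -0.802]
force: [-5.7, -10.1, 11.6]
grip_width: 0.0086
```

>>> {"name": "play_rows", "arguments": {"deltas": [[2.15,4.5,0,0,0,0,5],[2.15,4.5,0,0,0,0,5],[2.15,4.5,0,0,0,0,5],[1.7,3.6,0,0,0,0,5],[1.7,3.6,0,0,0,0,5]]}}

```text
clock: 17.65
position: [0.5194, 0.013, 0.0595]
tool_rot: [-0.393, 1.568, -0.841]
force: [-5.2, -11.4, 13.1]
grip_width: 0.0085
```

```bash
python3 - <<'E'
from fr import *
o,R=st(); p=o["position"]; print(inv(p),o["moment"].round(2)); f=o["force"]; print("Fx,Fy frame",C*f[0]+S*f[1],-S*f[0]+C*f[1])
E
```

```text
t 17.65 p [519.4  13.   59.5] jawyaw 64.35 x [ 0.002 -0.002 -1.   ] w 8.5 F [ -5.2 -11.4  13.1] q7 [ 0.27  0.67 -0.56  1.98  0.58  0.65  0.46]
[   1.6 -140.8] [-2.33  1.08  0.01]
Fx,Fy frame 0.24689864391188632 -12.495530988410614
```

>>> {"name": "play_rows", "arguments": {"deltas": [[1.7,3.6,0,0,0,0,5],[1.7,3.6,0,0,0,0,5],[1.3,2.7,0,0,0,0,5]]}}

```text
clock: 18.02
position: [0.5241, 0.023, 0.0595]
tool_rot: [-0.392, 1.568, -0.84]
force: [-5.6, -11.2, 13.4]
grip_width: 0.0082
```

>>> {"name": "play_rows", "arguments": {"deltas": [[0.43,0.9,0,0,0,0,5],[0.43,0.9,0,0,0,0,5],[0.43,0.9,0,0,0,0,5]]}}

```text
clock: 18.4
position: [0.5253, 0.0255, 0.0595]
tool_rot: [-0.413, 1.567, -0.86]
force: [-4.9, -10.8, 13.7]
grip_width: 0.008
```

>>> {"name": "play_rows", "arguments": {"deltas": [[0.43,0.9,0,0,0,0,5],[0.43,0.9,0,0,0,0,5]]}}

```text
clock: 18.65
position: [0.5258, 0.0265, 0.0594]
tool_rot: [-0.802, 1.567, -1.251]
force: [-9.4, -17.0, 18.3]
grip_width: 0.0083
```

>>> {"name": "play_rows", "arguments": {"deltas": [[0.43,0.9,0,0,0,0,5],[0,0,0,0,0,0,5]]}}

```text
clock: 18.9
position: [0.5258, 0.0266, 0.0595]
tool_rot: [-1.04, 1.566, -1.489]
force: [-10.9, -18.8, 20.7]
grip_width: 0.0084
```

```bash
python3 - <<'E'
from fr import *
o,R=st(); p=o["position"]; print(inv(p),o["moment"].round(2))
E
```

```text
t 18.9 p [525.8  26.6  59.5] jawyaw 64.29 x [ 0.    -0.005 -1.   ] w 8.4 F [-10.9 -18.8  20.7] q7 [ 0.24  0.68 -0.55  1.96  0.58  0.66  0.44]
[   1.5 -125.8] [-4.15  2.22  0.03]
```

>>> {"name": "play_rows", "arguments": {"deltas": [[0.43,0.9,0,0,0,0,5],[0,0,0,0,0,0,5]]}}

```text
clock: 19.15
position: [0.5258, 0.0265, 0.0594]
tool_rot: [-1.208, 1.564, -1.657]
force: [-14.0, -22.7, 25.5]
grip_width: 0.0086
```

>>> {"name": "play_rows", "arguments": {"deltas": [[0,0,0,0,0,0,30],[0,0,0,0,0,0,50],[0,0,0,0,0,0,50],[0,0,35,0,0,0,50],[0,0,45,0,0,0,50],[0,0,20,0,0,0,40]]}}

```text
clock: 19.9
position: [0.5283, 0.0312, 0.1614]
tool_rot: [0.517, 1.565, 0.071]
force: [0.7, -0.5, 0.2]
grip_width: 0.0402
```

```bash
python3 - <<'E'
from fr import *
o,R=st(); p=o["position"]; print(inv(p))
ci,im=snap("h.pkl")
for nm,q,z in(("knobend",(-136,-85),.040),):
    w=X+np.array([C*q[0]-S*q[1],S*q[0]+C*q[1]])/1e3; go((*w,z),64.43)
E
```

```text
t 19.9 p [528.3  31.2 161.4] jawyaw 64.43 x [ 0.006  0.    -1.   ] w 40.2 F [ 0.7 -0.5  0.2] q7 [ 0.32  0.53 -0.67  1.9   0.43  0.85  0.56]
[   1.8 -120.6]
t 19.95 p [528.9  31.3 162.9] jawyaw 64.43 x [ 0.007  0.    -1.   ] w 40.2 F [ 1.2 -0.1  2.4] q7 [ 0.32  0.53 -0.67  1.9   0.43  0.85  0.56]
shift [-109.6   91.5 -122.9] rot [-0.02  0.42  0.01]
shift [-109.6   91.5 -122.9] rot [ 6.6000e-01  3.0000e-02 -1.7999e+02]
```

>>> {"name": "play_rows", "arguments": {"deltas": [[-30,20,0,0,0.4,0,60],[-36,33,0,0,0,0,60],[-30,32,0,0,0,0,60],[0,0,-45,0,0,0,60],[0,0,-45,0,0,0,60],[0,0,-30,0,0,0,60],[0,0,-15,0,0,0,60],[0,0,0,0,0,0,60]]}}

```text
clock: 20.95
position: [0.4313, 0.116, 0.024]
tool_rot: [-2.66, 1.566, -3.106]
force: [0.4, 0.1, 0.2]
grip_width: 0.0598
```

```bash
python3 - <<'E'
from fr import *
go((.4328,.1164,.025),64.43)
E
```

```text
t 20.95 p [431.3 116.   24. ] jawyaw 64.45 x [-0.005 -0.    -1.   ] w 59.8 F [0.4 0.1 0.2] q7 [-0.02  0.66 -0.49  2.17  0.69  0.47  0.07]
shift [1.5 0.4 1. ] rot [ 0.01 -0.26 -0.02]
shift [1.5 0.4 1. ] rot [4.1000e-01 1.0000e-02 1.7998e+02]
```

>>> {"name": "play_rows", "arguments": {"deltas": [[1,0.4,2,0,-0.3,0,40],[0,0,0,0,0,0,20],[0,0,0,0,0,0,20],[0,0,0,0,0,0,20]], "grip_force": 70}}

```text
clock: 21.45
position: [0.4334, 0.1162, 0.0276]
tool_rot: [0.488, 1.567, 0.041]
force: [-3.4, -0.9, 17.1]
grip_width: 0.0275
```

>>> {"name": "play_rows", "arguments": {"deltas": [[2.7,-1.3,0,0,0,0,20],[2.7,-1.3,0,0,0,0,20],[2.7,-1.3,0,0,0,0,20],[2.7,-1.3,0,0,0,0,20]]}}

```text
clock: 21.95
position: [0.444, 0.111, 0.0276]
tool_rot: [0.464, 1.567, 0.017]
force: [-3.3, -1.4, 16.2]
grip_width: 0.028
```

>>> {"name": "play_rows", "arguments": {"deltas": [[1.8,-0.9,0,0,0,0,20],[1.4,-0.7,0,0,0,0,20],[0,0,0,0,0,0,20]]}}

```text
clock: 22.32
position: [0.4478, 0.1091, 0.0277]
tool_rot: [0.445, 1.566, -0.003]
force: [0.8, -2.5, 14.6]
grip_width: 0.0274
```

>>> {"name": "play_rows", "arguments": {"deltas": [[0.9,-0.45,0,0,0,0,20],[0.45,-0.2,0,0,0,0,20],[0,0,0,0,0,0,20]]}}

```text
clock: 22.7
position: [0.4479, 0.109, 0.0276]
tool_rot: [0.538, 1.568, 0.091]
force: [-8.9, 1.4, 20.5]
grip_width: 0.0275
```

Fully in against its stop. Release, retreat, and look.

>>> {"name": "play_rows", "arguments": {"deltas": [[0,0,0,0,0,0,60],[0,0,0,0,0,0,60],[0,0,0,0,0,0,60],[0,0,35,0,0,0,60],[0,0,45,0,0,0,60],[0,0,50,0,0,0,60],[8,-20,45,0,0,0,60],[10,-35,20,0,0,0,60]]}}

```text
clock: 23.7
position: [0.4667, 0.0539, 0.2238]
tool_rot: [0.519, 1.566, 0.075]
force: [1.2, -0.3, -1.1]
grip_width: 0.0598
```

>>> {"name": "play_rows", "arguments": {"deltas": [[0,0,0,0,0,0,85],[0,0,0,0,0,0,85]]}}

```text
clock: 23.95
position: [0.4656, 0.0539, 0.221]
tool_rot: [0.501, 1.569, 0.054]
force: [-0.2, -0.4, 0.4]
grip_width: 0.0852
```

```bash
python3 - <<'E'
from h import *
st(); ci,im=snap("z.pkl"); t=vision.grab_frame("top")[160:240,190:330]
A=cv2.resize(im[90:300,200:490],None,fx=2.7,fy=2.7,interpolation=3)[:,:,::-1]
cv2.imwrite("pics/z.png",A)
E
```

```text
t 23.95 p [465.6  53.9 221. ] jawyaw 64.4 x [ 0.001  0.    -1.   ] w 85.2 F [-0.2 -0.4  0.4] q7 [ 0.37  0.37 -0.76  1.98  0.32  0.91  0.56]
```

View pics/z.png

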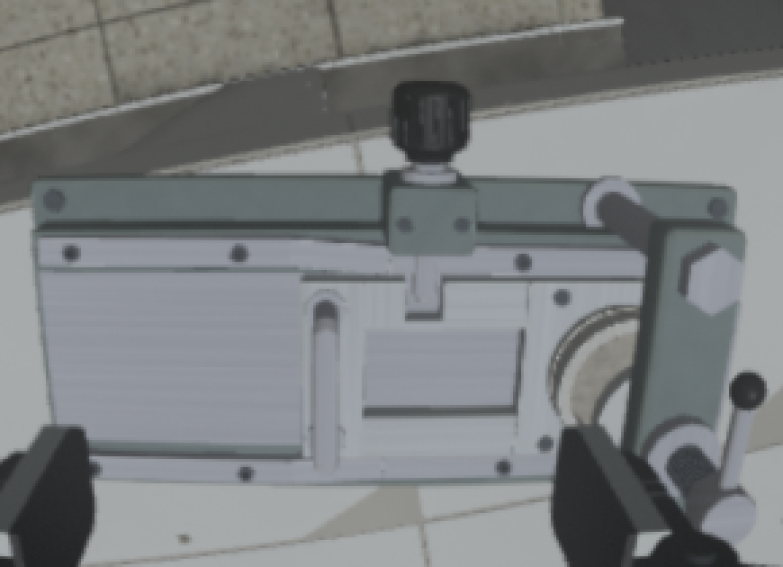

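```bash
python3 - <<'E'
from fr import *
ci=pickle.load(open("z.pkl","rb"))[0]
Z=lambda u,v,z:inv(onz("wrist",200+u/2.7,90+v/2.7,z,ci))
print("tail",Z(302,365,.046),"notch edges",Z(405,300,.046),Z(442,300,.046),"notch bottom",Z(423,318,.046),"bed end",Z(50,350,.034),"bar",Z(326,390,.074))
workorder.job_done()
E
```

```text
tail [  -4.6 -134.9] notch edges [-33.  -93.2] [-33.  -78.1] notch bottom [-25.2 -85.5] bed end [  -5.3 -246.9] bar [  -6.3 -125.2]
the job is handed in; nothing more can be done
```

The carrier is loaded, up against the end stop and locked, and I handed the job in at about 24 s of the 67 s allowed.

What I did, in order:
- **Knob out:** I pulled it about 16 mm and let go. The picture afterwards showed it still out, with the bolt withdrawn.
- **Carrier laid down:** I lifted the larger carrier by its ring, kept it level, laid it between the guides at the loading end and let go.
- **Carrier home:** I took it again by the bow handle and slid it in until it stopped moving. The push had been steady at about 12 N; at the end it rose to about 27 N with no further movement.
- **Knob in:** I pushed it back 16 mm until it met its stop, let go and moved the arm clear.

**Last checks:**
- The last picture shows the bolt in the carrier's notch. On the frame's axes the tail is at y = -134.9 mm (-135 expected), the notch spans -93 to -78 (-93 to -77 expected) and the bow bar is at -125.2 (-125 expected).
- The bed end read -247 mm against -251 expected, so these readings are only good to a few millimetres.
- I did not check the tin, the gauge and the stopwatch again at the end. The arm never went near where I saw them.

**What went less well:**
- While sliding, the carrier caught briefly, about where the guides narrow. The wrist force read about 100 N against the 120 N limit, then it came free. That was one reading, so the peak may have been higher.
- When I laid the carrier down, it pressed on the bed with about 35 to 40 N for a moment. I eased off before letting go.

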